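Draw the purge plug out of the header with a pull hook

ROBOT

A 6-joint arm with a two-finger parallel gripper is mounted at the origin on the work surface. World frame = base frame: x ahead of the robot, y to its left, z up, the work surface at z = 0. Lengths are in m, angles in degrees, forces in N, time in s.
With the tool pointing down it reaches from about 0.4 to 0.825 m from the base axis. Payload 7 kg.
Tool frame: the origin (TCP) lies midway between the tips of the shut fingers; the grasp point (between the pads) lies 19 mm behind it; z points along the fingers, y is the line along which they close (so a half turn about z gives the same grasp; the last joint's range is limited). The gripper opens to 88 mm and grips with 3 to 60 N. Pads are 19 mm wide; open, the fingers measure 130 mm over their backs; the gripper's body (78 mm by 193 mm) begins 47 mm behind the grasp point.
Start: joints at [90.418, 20.546, 0.682, 0, -70.136, -16.507], TCP at [0.187, 0.649, 0.227] pointing down, gripper open.
Joint ranges: [-176.03, 176.03], [-82.01, 121.73], [-58.28, 71.71], [-173.87, 95.51], [-174.79, -0.11], [-173.66, 173.66]. Speed limits (degrees/s): [136.94, 136.94, 172.46, 180, 180, 180].

INTERFACE

Orientations are given as a 3x3 rotation matrix whose columns are the frame's x, y, z axes.
In Python, from rig import robot gives the robot as it stands. Calls block until the motion is done:
- robot.goto(position, orientation): joint-space move of the TCP to a pose.
- robot.servo_line(position, ori=None, speed=0.15): straight line of the TCP; ori=None keeps the orientation; speed is the mean speed in m/s.
- robot.movej(angles): joint-space move.
- robot.move_gripper(opening): opening from 0.0 (shut) to 1.0 (fully open); the grip force is fixed at half the most; returns when the fingers have stopped.
- robot.dwell(seconds).
- robot.ik(position, orientation): joint angles nearest the present ones, or None.
- robot.grab_frame(name): name is "scene" or "top" or "wrist"; returns (picture, depth): 384x512x3 uint8, red, green, blue; 384x512 float32, m along the optical axis (not along the pixel's ray), 0 where there is no reading.
- robot.camera_info(name): a dict with "vfov" (degrees; the focal length in pixels is half the picture's height over the tangent of half this angle, whatever the lens; pixels are square), "cx", "cy" (the principal point, pixels), "view" (4x4, takes a point from world to camera coordinates); the wrist camera has in their place "T_tool_cam" (4x4, takes a point from camera to tool coordinates, whose origin is the TCP and whose axes are the flange's). Camera axes: x right, y down, z forward; pixel columns grow to the right and rows downward; lengths in m; the calibration is good to about 2 mm. A picture is of the moment at which its call begins: read the wrist's pose just before it. camera_info takes no time and is no camera call.
A pose or a line that the arm cannot do raises robot.Unreachable and nothing moves.
- robot.job_done(): hands the job in; it is judged then, once.
Readings, each from a call of its own:
- robot.read_t(): time.
- robot.read_qpos(): joint angles.
- robot.read_qvel(): joint speeds.
- robot.read_effort(): joint torques, N m.
- robot.read_position(): TCP position.
- robot.read_tcp_rot(): TCP orientation.
- robot.read_force(): force on the tool from outside, world axes, zero at the start.
- robot.read_ft_torque(): the same for the moment, N m.
- robot.read_grip_width(): opening from 0.0 (shut) to 1.0 (fully open).
- robot.read_finger_force(): force on a finger pad.
Only numpy, scipy, OpenCV 4.12 (cv2) and the standard library are available. Lean on these libraries where they do the work, as an engineer would, in place of code of your own. Each camera call takes 0.05 s, during which the arm holds its last target. There are 200 camera calls.

TASK

Take the pull hook from its forked stand, reach down into the header stub that holds the plug with the hinged bail, catch the bail and draw the plug up out of the bore without touching the plug with the gripper. Stand the plug flat in the steel tray without dropping it, then hang the hook back in the fork of its stand, upright with its collar resting on the prongs. Leave the blank plug in the other stub and everything else on the bench as it is.

Things in the scene. Friction and masses are not known exactly. Their poses are not given: they have to be found in the camera images.
- header: Fixed steel header: flange plate 150 x 280 x 12 mm with two upright pipe stubs, 106 mm outside and 90 mm inside diameter, 113 mm tall, at y = +80 and -80 mm. Origin: centre of the plate's underside, on the bench; y along the plate, z up. The bores' floor (the plate's top) is 12 mm and their mouths 125 mm above the bench.
- stub_left_mouth (a point): Centre of the mouth of the stub at the header's +y end, 125 mm above the bench. Either stub may hold the plug with the bail.
- stub_right_mouth (a point): Centre of the mouth of the stub at the header's -y end, 125 mm above the bench.
- plug: Loose aluminium purge plug with a steel bail, 0.25 to 0.55 kg, resting on the floor of one of the stubs. Disc 86 mm diameter, 24 mm thick, with a black band. Origin: centre of its underside, z up. The bail is a hinged U-shaped handle of 6 mm round bar above its top face.
- bail_hinge (a point): Middle of the bail's hinge axis (along the plug's x), 29 mm above the plug's origin, 5 mm above its face. Bail legs at x = +-18.5 mm (31 mm clear, lugs 10 mm high at their feet); cross-bar's centre line 36 mm from this axis. The bail leans to the plug's +y or -y, up to 0.75 rad (stops); a stiff hinge (0.3 N at the bar) holds it. Its lean is not reported: feel or see it. It swings up when lifted.
- blank: Plain aluminium blank plug, disc 86 x 24 mm with a 28 mm boss 8 mm high, no bail, resting in the other stub. Origin: centre of its underside. Stays there.
- hook: Pull hook, 0.15 kg, hanging upright in the stand. Origin: on the shank's axis at the underside of the round collar (40 mm diameter, 6 mm thick); z up along the handle. Wooden handle of 22 x 22 mm square section, sides parallel to the tool's x and y, from z = 6 to 70 mm. Shank of 6 mm round bar from the collar straight down to the foot; the foot points along the tool's +x.
- hook_foot (a point): Middle of the hook's foot, 9 mm from the shank's axis towards +x, on the bar's centre line, 102 mm below the hook's origin (lowest point 105 mm). The foot runs to x = 14.5 mm, then turns up to a rounded tip centred at x = 18 mm, 94 mm below the origin (outermost 21 mm, top of tip 91 mm below). Clear gap from shank to upturned tip about 12 mm.
- stand: Fixed stand for the hook: base 120 x 100 x 12 mm, a post (front face at x = +34 mm, as high as the prongs) and on it two level prongs 8 mm thick, tops 125 mm above the bench, from x = -40 mm to the post. The slot between them is 18 mm wide, open towards -x. Origin: on the bench under the slot's middle line, z up.
- stand_seat (a point): Where the hook's origin is when hung: middle of the slot, 12 mm from the stand's origin towards its -x, at the prongs' tops (125 mm). The collar rests on the prongs, shank in the slot; lift the hook 10 mm or more and draw it out towards the stand's -x; bring it back the same way. The stand and tray may change sides of the bench.
- tray: Steel tray, fixed, 170 x 170 mm and 32 mm high, walls and floor 4 mm. Origin: centre of its underside; sides parallel to x and y.
- spray: Spray can, 52 mm diameter, 150 mm tall. Bystander.
- offcut: Short aluminium tube, 60 mm diameter and tall, open at both ends. Bystander.
- tape: Tape measure, 70 x 40 x 62 mm. Bystander.
- square: Try square, 130 mm stock and 150 mm blade, lying flat. Bystander.
- mug: Green mug, 80 mm diameter, 90 mm tall. Bystander.
- grinding_disc: Grinding disc, 115 mm diameter, lying flat. Bystander.
- hammer: Hammer lying flat, origin at its middle. Bystander.
Not all that is in view belongs to the job. What is shaped like the hook but green or turquoise is not meant.

How it is judged (in metres and radians):
On the way, in this order (a step that is already met when the one before it is completed fails the run):
1. the plug hangs on the hook, drawn right out of its stub (height (world z) of plug above 0.128 m and contact force between hook and plug above 1 N), for 0.2 s.
2. the plug stands flat in the tray, off the hook (x of plug in the frame of tray between -0.05 and 0.05 m and y of plug in the frame of tray between -0.05 and 0.05 m and z of plug in the frame of tray below 0.008 m and angle between plug's own z axis and vertical below 0.08 rad and linear speed of plug below 0.03 m/s and contact force between hook and plug below 0.2 N), for 0.2 s.
At the end, for the whole second after the job is handed in: Plug flat on the tray floor, at rest, within 50 mm of the tray's middle along each side, tilt under 0.08 rad; hook hanging at rest in the slot (22 mm before to 45 mm behind the seat, 9 mm sideways, 4 mm in height), tilt under 0.08 rad; blank plug moved less than 20 mm (x of plug in the frame of tray between -0.05 and 0.05 m and y of plug in the frame of tray between -0.05 and 0.05 m and z of plug in the frame of tray below 0.008 m and angle between each of plug, hook's own z axis and vertical below 0.08 rad and linear speed of each of plug, hook below 0.03 m/s and x of hook in the frame of stand_seat between -0.022 and 0.045 m and y of hook in the frame of stand_seat between -0.009 and 0.009 m and z of hook in the frame of stand_seat between -0.004 and 0.004 m and distance of blank from where it was at the start of the episode below 0.02 m); the robot touches nothing.
It fails at once if the gripper or arm touches the plug (over 0.5 N) (contact force between any of the fingers, the arm and plug above 0.5 N).
It fails at once if the plug is dropped (falls faster than 0.6 m/s while its underside is less than 0.1 m above the bench) (linear speed of plug above 0.6 m/s and height (world z) of plug below 0.1 m).
It fails at once if the blank plug is lifted or shifted more than 20 mm (distance of blank from where it was at the start of the episode above 0.02 m).
It fails at once if a bystander is moved more than 30 mm (distance of any of spray, offcut, tape, square, mug, grinding_disc, hammer from where it was at the start of the episode above 0.03 m).
It also fails if it takes over 72 s, if anything falls off the work surface, if the arm or the gripper's body presses on something with over 40 N, if the wrist force passes 120 N, or if a joint passes its speed limit or range.

## Working session

There is one attempt and no reset: what is moved stays moved. The work goes in short steps, each a Python script; the robot and the scene stay as the last script left them, time stands still between calls to the robot, and variables do not carry over. Pictures are saved under pics/ and viewed, at most 14 in all, crops included, and the job is handed in when it is done.

```bash
ls; mkdir -p pics; python3 - <<'E'
from rig import robot
import cv2,numpy as np
a=[]
for n in("top","scene"):
    p,d=robot.grab_frame(n); np.savez(f"pics/{n}.npz",p=p,d=d); cv2.imwrite(f"pics/{n}.png",cv2.resize(p[:,:,::-1],(800,600),interpolation=cv2.INTER_CUBIC))
    i=robot.camera_info(n);print(n,i['vfov'],i['cx'],i['cy']);print(np.round(i['view'],3),(d==0).mean(),d.min(),d.max())
print(robot.camera_info("wrist"),robot.read_tcp_rot(),robot.read_t())
E
```

```text
pics
top 42.90803959979889 259.25879619380237 176.7513153321123
[[ 0.022 -1.     0.012  0.025]
 [-0.989 -0.023 -0.144  0.492]
 [ 0.145 -0.008 -0.989  1.658]
 [ 0.     0.     0.     1.   ]] 0.0041351318359375 0.0 2.6649764
scene 51.22898298830174 256.94234844503296 195.81284310254756
[[-0.454  0.891  0.016  0.174]
 [ 0.714  0.375 -0.592 -0.288]
 [-0.533 -0.258 -0.806  1.586]
 [ 0.     0.     0.     1.   ]] 0.004241943359375 0.0 3.4514425
{'vfov': 60.63676278434534, 'cx': 253.01262429536195, 'cy': 191.66510800859592, 'T_tool_cam': array([[-2.01499721e-04, -9.61082181e-01, -2.76262559e-01,
         7.62641497e-02],
       [ 9.99999973e-01, -1.60850593e-04, -1.69798896e-04,
        -1.74689927e-04],
       [ 1.18753697e-04, -2.76262586e-01,  9.61082187e-01,
        -1.57529629e-01],
       [ 0.00000000e+00,  0.00000000e+00,  0.00000000e+00,
         1.00000000e+00]])} [[ 9.60818684e-01 -2.77177514e-01 -2.86470853e-04]
 [-2.77177626e-01 -9.60817518e-01 -1.50340247e-03]
 [ 1.41463146e-04  1.52390050e-03 -9.99998829e-01]] 0.1
```

View pics/top.png

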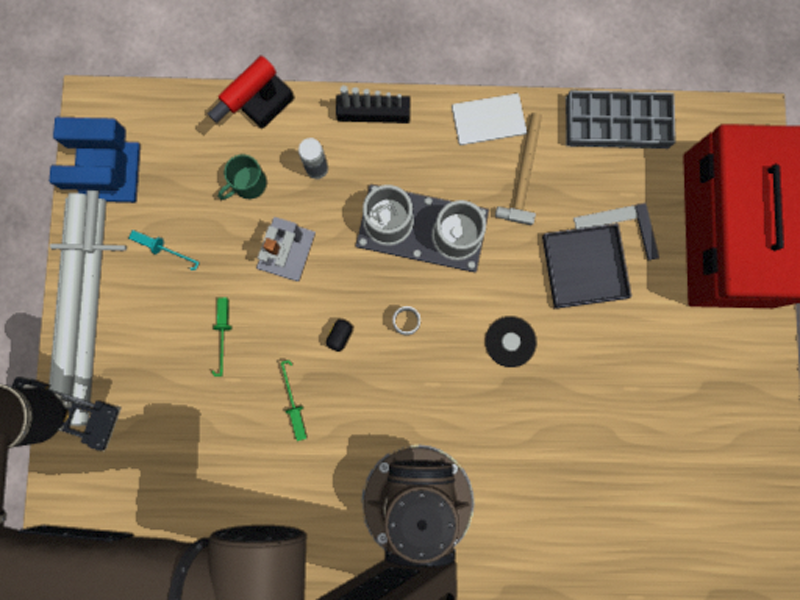

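View pics/scene.png

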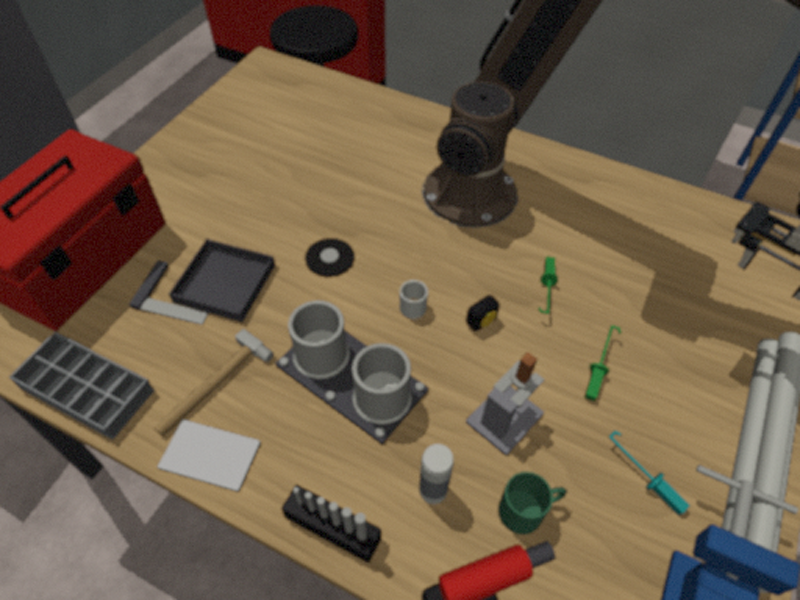

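The top view shows the header at (425,228), stand with the brown handle at (285,247), and tray at (587,265). The scene view agrees. Next I'll measure rough positions and go closer.

```bash
cat > h.py <<'E'
from rig import robot
import numpy as np, cv2
def cam(n):
    i=robot.camera_info(n); f=192/np.tan(np.radians(i['vfov']/2))
    if n=='wrist':
        T=np.eye(4);T[:3,:3]=robot.read_tcp_rot();T[:3,3]=robot.read_position();T=T@i['T_tool_cam']
    else: T=np.linalg.inv(i['view'])
    return f,i['cx'],i['cy'],T
def ray(c,u,v,z):
    f,cx,cy,T=c; d=T[:3,:3]@np.array([(u-cx)/f,(v-cy)/f,1]); o=T[:3,3]; return o+d*(z-o[2])/d[2]
def proj(c,P):
    f,cx,cy,T=c; p=np.linalg.inv(T)@np.append(P,1); return p[0]/p[2]*f+cx,p[1]/p[2]*f+cy
def cloud(c,d):
    f,cx,cy,T=c; v,u=np.mgrid[:384,:512]; P=np.stack([(u-cx)/f*d,(v-cy)/f*d,d],-1)@T[:3,:3].T+T[:3,3]; P[d==0]=np.nan; return P
def down(a): # tool down, tool x axis heading a (deg)
    a=np.radians(a);c,s=np.cos(a),np.sin(a); return np.array([[c,s,0],[s,-c,0],[0,0,-1.]])
def snap(name,crop=None):
    c=cam('wrist');p,d=robot.grab_frame('wrist'); np.savez(f'pics/{name}.npz',p=p,d=d,T=c[3])
    return c,p,d
E
python3 - <<'E'
from h import *
c=cam('top');k=1.5625
for n,u,v,z in [("stubL",388,213,.125),("stubR",460,227,.125),("corn1",371,186,.012),("c2",488,209,.012),("c3",474,270,.012),("c4",357,248,.012),("handle",271,243,.19),("base1",272,218,.012),("b2",314,234,.012),("b3",301,280,.012),("b4",257,267,.012),
 ("t1",542,233,.032),("t2",620,224,.032),("t3",630,297,.032),("t4",553,307,.032),("can",311,148,.15),("mug",245,175,.09),("tape",340,334,.06)]:
    print(n,np.round(ray(c,u/k,v/k,z),3))
E
```

```text
stubL [0.613 0.076 0.125]
stubR [ 0.587 -0.077  0.125]
corn1 [0.702 0.119 0.012]
c2 [ 0.654 -0.15   0.012]
c3 [ 0.513 -0.119  0.012]
c4 [0.557 0.146 0.012]
handle [0.53 0.31 0.19]
base1 [0.621 0.341 0.012]
b2 [0.587 0.245 0.012]
b3 [0.481 0.27  0.012]
b4 [0.508 0.37  0.012]
t1 [ 0.597 -0.269  0.032]
t2 [ 0.622 -0.445  0.032]
t3 [ 0.457 -0.465  0.032]
t4 [ 0.431 -0.293  0.032]
can [0.744 0.242 0.15 ]
mug [0.699 0.391 0.09 ]
tape [0.358 0.174 0.06 ]
```

```bash
python3 - <<'E'
from h import *
R=down(-16)
robot.goto([0.455,0.335,.38],R); c1,p1,d1=snap('stand1')
robot.goto([0.525,0.02,.36],R); c2,p2,d2=snap('head1')
im=np.hstack([p1,p2])[:,:,::-1]; cv2.imwrite('pics/w1.png',cv2.resize(p1[:,:,::-1],(800,600)));cv2.imwrite('pics/w2.png',cv2.resize(p2[:,:,::-1],(800,600)))
print(robot.read_t(),robot.read_position(),robot.read_qpos())
E
```

```text
3.0417 [0.52517012 0.02109096 0.35994323] [ 2.36967451e+01  2.84750476e+00 -4.79414590e+00 -7.49804634e-03
 -8.23581539e+01  5.03745554e+01]
```

View pics/w1.png

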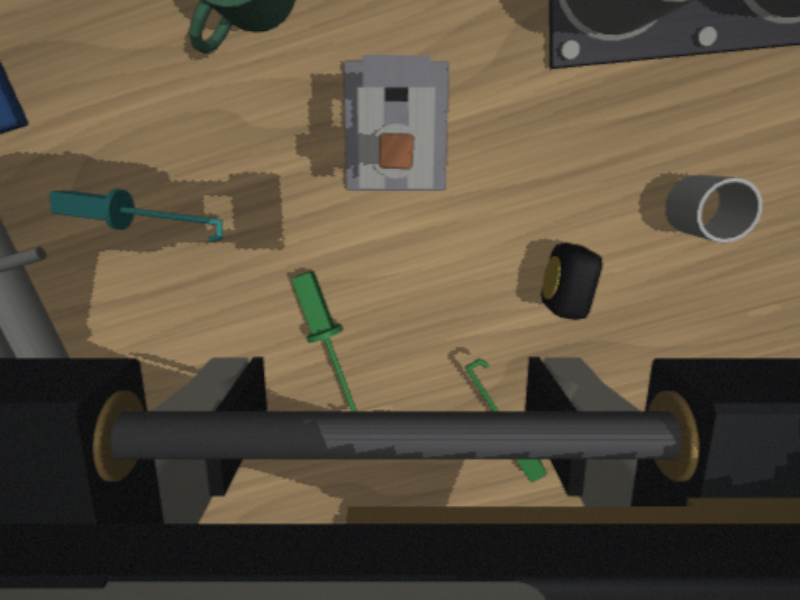

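View pics/w2.png

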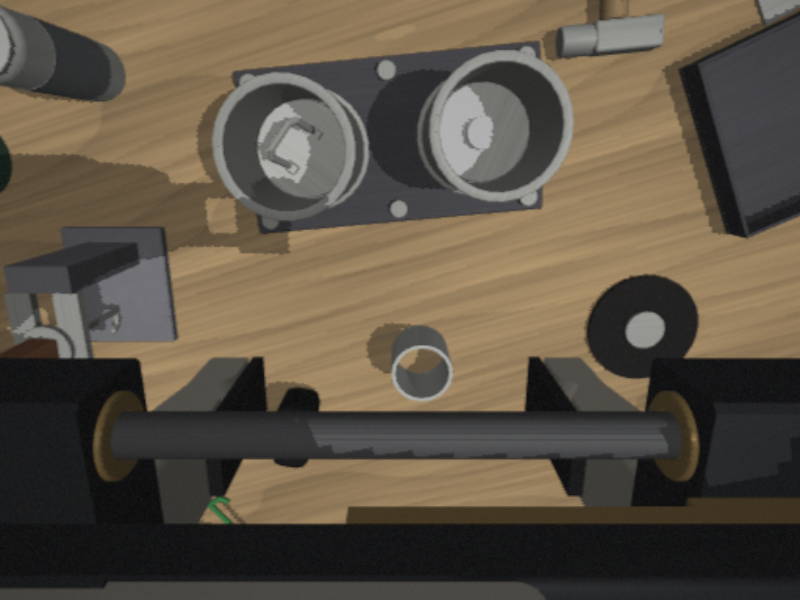

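w1: the stand is at (397,125), with its slot opening towards the image bottom and the handle at (396,151). w2: the bail is in the left stub at (290,145), the blank in the right one at (478,133). The hook's foot shows at (108,320). Closer pictures of the bail and foot next.

```bash
python3 - <<'E'
from h import *
z=np.load('pics/stand1.npz');i=robot.camera_info('wrist');f=192/np.tan(np.radians(i['vfov']/2))
c=(f,i['cx'],i['cy'],z['T']);p=z['p'];hsv=cv2.cvtColor(p,cv2.COLOR_RGB2HSV);P=cloud(c,z['d'])
k=1.5625
sub=np.s_[75:120,235:275]
m=(hsv[...,0]<14)&(hsv[...,1]>110)&(p[...,0]>70); m2=np.zeros_like(m);m2[sub]=m[sub]; m2&=(P[...,2]>.185)
v,u=np.nonzero(m2);r=cv2.minAreaRect(np.c_[u,v].astype(np.float32));print("handle px",r,np.nanmedian(P[m2],0))
print(ray(c,*r[0],.195)); 
b=cv2.boxPoints(r);b3=np.array([ray(c,*q,.195)[:2] for q in b]);e=np.diff(b3,axis=0);print(b3,np.degrees(np.arctan2(e[:,1],e[:,0])),np.linalg.norm(e,axis=1))
# prongs top at z~.125
m=np.zeros_like(m);m[30:125,215:290]=True
for zz,t in((.125,.004),(.012,.006)):
    q=P[m&(abs(P[...,2]-zz)<t)][:,:2].astype(np.float32);r=cv2.minAreaRect(q);print(zz,len(q),r)
# header stubs: mouth ring
z=np.load('pics/head1.npz');c=(f,i['cx'],i['cy'],z['T']);P=cloud(c,z['d'])
m=abs(P[...,2]-.125)<.003;m[220:]=0
for lo,hi in((130,240),(265,375)):
    mm=m.copy();mm[:,:lo]=0;mm[:,hi:]=0;q=P[mm][:,:2].astype(np.float32);print(len(q),cv2.minEnclosingCircle(q),cv2.fitEllipse(cv2.convexHull(q)))
# close pics
R=down(-16);s=np.array([.613,.076]);d=R[:2,0]
robot.servo_line([*(s-.076*d),.28],R,.3);c,p,d=snap('plug1')
cu,cv=map(int,proj(c,[.613,.076,.06]));print(cu,cv);y0=max(0,cv-90);x0=max(0,cu-110)
cv2.imwrite('pics/w3.png',cv2.resize(p[y0:y0+165,x0:x0+220,::-1],None,fx=3.6,fy=3.6,interpolation=cv2.INTER_CUBIC));print(x0,y0)
E
```

```text
handle px ((253.0, 96.5), (21.0, 20.0), 90.0) [0.52853157 0.31440532 0.1942669 ]
[0.5285192  0.31463297 0.195     ]
[[0.5408562  0.32141391]
 [0.53540465 0.30235302]
 [0.51597    0.30773537]
 [0.521516   0.32712294]] [-105.96092514  164.52014458   74.03631529] [0.01982515 0.02016619 0.02016522]
0.125 2670 ((0.5477502346038818, 0.308297336101532), (0.058020882308483124, 0.09595413506031036), 74.04019927978516)
0.012 1909 ((0.549868106842041, 0.307505339384079), (0.1001085415482521, 0.11852482706308365), 73.97705841064453)
1888 ((0.6235997080802917, 0.07820762693881989), 0.0528964027762413) ((0.6234814524650574, 0.07817283272743225), (0.10470259189605713, 0.10503575950860977), 142.9492950439453)
1947 ((0.5934830904006958, -0.07865579426288605), 0.052944280207157135) ((0.5935402512550354, -0.078645259141922), (0.10488127917051315, 0.10508634895086288), 107.30392456054688)
254 96
144 6
```

View pics/w3.png

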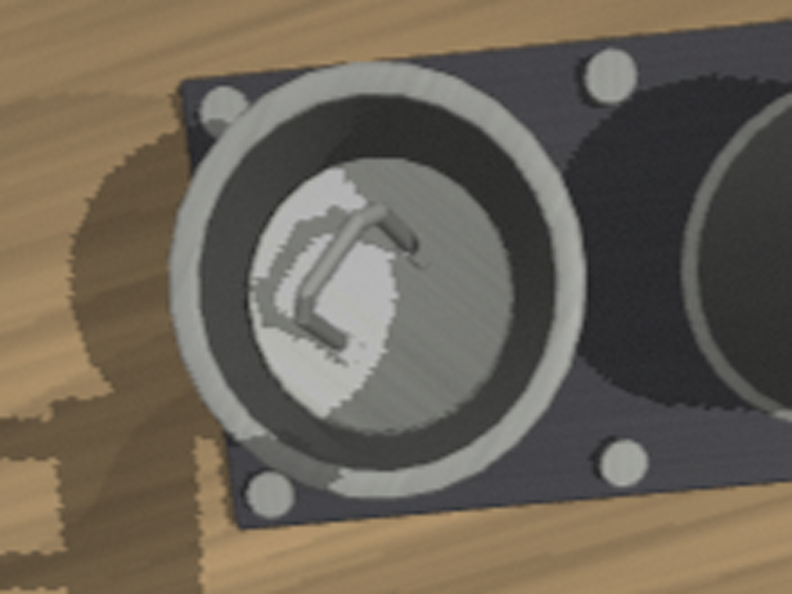

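w3: the bail's cross-bar runs from (305,290) to (375,212) in the crop, with its feet at (345,345) and (415,245). It leans to the upper left. Now 3D from the depth.

```bash
python3 - <<'E'
from h import *
i=robot.camera_info('wrist');f=192/np.tan(np.radians(i['vfov']/2))
z=np.load('pics/plug1.npz');c=(f,i['cx'],i['cy'],z['T']);P=cloud(c,z['d'])
S=np.array([.6235,.0782]);r=np.hypot(P[...,0]-S[0],P[...,1]-S[1])
fl=P[(r<.042)&(abs(P[...,2]-.036)<.003)];print("face z",np.median(fl[:,2]),len(fl))
m=(r<.036)&(P[...,2]>.046)&(P[...,2]<.09);q=P[m];print(len(q),q[:,2].max())
t=q[q[:,2]>q[:,2].max()-.008];print("bar",len(t),t.mean(0));
l,V=np.linalg.eigh(np.cov(t[:,:2].T));print("bar dir",np.degrees(np.arctan2(V[1,1],V[0,1])),np.ptp(t[:,:2]@V[:,1]))
for lo in np.arange(.042,.08,.005):
    a=P[(r<.036)&(P[...,2]>lo)&(P[...,2]<lo+.005)]; print(round(lo,3),len(a),a.mean(0).round(4) if len(a) else '',np.ptp(a@[*V[:,1],0]) if len(a) else '')
k=3.6
for u,v,zz in((305,290,.07),(375,212,.07),(345,345,.046),(415,245,.046)): print(ray(c,u/k+144,v/k+6,zz))
print("tool-rot",robot.read_tcp_rot()[:2,0])
z=np.load('pics/head1.npz');c=(f,i['cx'],i['cy'],z['T']);P=cloud(c,z['d'])
H=np.array([.5285,.3146]);sx=np.array([np.cos(np.radians(-16)),np.sin(np.radians(-16))]);sy=np.array([-sx[1],sx[0]])
D=P[...,:2]-H;m=(np.hypot(D[...,0],D[...,1])<.035)&(P[...,2]>.0155)&(P[...,2]<.115)
for a in np.argwhere(m)[::2]: print(a[::-1],round(float(D[tuple(a)]@sx)*1e3),round(float(D[tuple(a)]@sy)*1e3),round(float(P[tuple(a)][2])*1e3),end=' | ')
p=z['p'][160:235,0:115,::-1];cv2.imwrite('pics/w4.png',cv2.resize(p,None,fx=6,fy=6,interpolation=cv2.INTER_CUBIC))
E
```

```text
face z 0.03532194669451888 3790
390 0.07646341943792423
bar 232 [0.63689817 0.08830418 0.07330442]
bar dir 126.84296065223141 0.04053449805077086
0.042 78 [0.622  0.0774 0.0454] 0.04398408211157678
0.047 30 [0.6249 0.0794 0.049 ] 0.0426693491268233
0.052 34 [0.6288 0.0798 0.0542] 0.04227347517968094
0.057 26 [0.6305 0.082  0.0595] 0.04184802988115566
0.062 35 [0.6322 0.0843 0.0642] 0.04192129269107603
0.067 59 [0.6354 0.087  0.0697] 0.04166070846939979
0.072 184 [0.6372 0.0887 0.0741] 0.03499994463654882
0.077 0  
[0.63062932 0.09928756 0.07      ]
[0.64572646 0.07338904 0.07      ]
[0.61228398 0.09332104 0.046     ]
[0.63516896 0.06377225 0.046     ]
tool-rot [ 0.96173823 -0.27396953]
[ 73 197] 4 -1 26 | [ 75 197] 3 -3 24 | [ 72 198] 3 -1 29 | [ 74 198] 2 -3 26 | [ 76 198] 1 -3 21 | [ 71 199] 3 -2 33 | [ 73 199] 2 -4 31 | [ 75 199] 1 -4 26 | [ 68 200] 4 -1 41 | [ 70 200] 2 -2 37 | [ 72 200] 2 -4 34 | [ 74 200] 0 -4 30 | [ 76 200] -2 -3 23 | [ 67 201] 4 -3 46 | [ 69 201] 2 -2 40 | [ 71 201] 1 -4 38 | [ 73 201] -1 -4 33 | [ 75 201] -3 -3 25 | [ 64 202] 4 -1 51 | [ 66 202] 3 -3 49 | [ 
[... 357 characters left out ...]
1 65 | [ 61 205] 3 -2 62 | [ 63 205] 2 -4 59 | [ 65 205] 0 -4 55 | [ 73 205] -10 2 25 | [ 75 205] -10 -1 23 | [ 77 205] -11 -3 21 | [ 58 206] 3 -2 69 | [ 60 206] 2 -2 63 | [ 62 206] 1 -4 63 | [ 64 206] 0 -4 57 | [ 75 206] -11 -1 25 | [ 77 206] -12 -4 23 | [ 58 207] 3 -3 71 | [ 60 207] 1 -3 67 | [ 62 207] 0 -3 62 | [ 73 207] -13 2 24 | [ 75 207] -13 -2 25 | [ 77 207] -14 -3 22 | [ 58 208] 1 -4 72 | [ 60 208] 0 -4 69 | [ 73 208] -13 0 29 | [ 75 208] -14 -3 28 | [ 77 208] -15 -3 23 | [ 58 209] 0 -4 73 | [ 72 209] -14 0 31 | [ 74 209] -15 -1 28 | [ 76 209] -16 -4 27 | [ 71 210] -16 2 31 | [ 73 210] -15 -2 32 | [ 75 210] -16 -3 29 | [ 72 211] -17 0 33 | [ 75 211] -18 -3 30 | [ 73 212] -19 -1 33 |
```

View pics/w4.png

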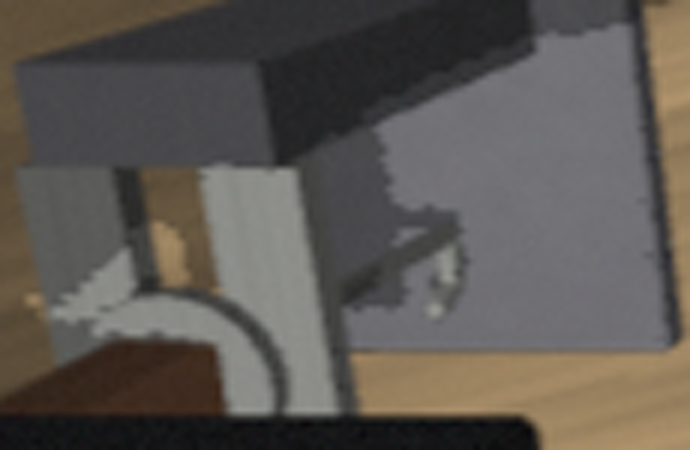

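The foot points along the stand's −x (heading about 164°). The bail's hinge axis is at about 127°, leaning towards heading 37°. Plan: grip across the handle, draw the hook out, and check the foot in the hand.

```bash
python3 - <<'E'
from h import *
R=down(74);H=np.array([.529,.3145]);sx=np.array([np.cos(np.radians(-16)),np.sin(np.radians(-16))])
robot.goto([*H,.30],R); robot.servo_line([*H,.148],speed=.15)
print(robot.read_force());robot.move_gripper(0.);print("w",robot.read_grip_width(),robot.read_finger_force(),robot.read_force())
robot.servo_line([*H,.165],speed=.06);print(robot.read_force())
robot.servo_line([*(H-.065*sx),.165],speed=.12);print(robot.read_force())
robot.servo_line([*(H-.065*sx),.30],speed=.25)
c,p,d=snap('hand1');P=cloud(c,d);T=np.eye(4);T[:3,:3]=robot.read_tcp_rot();T[:3,3]=robot.read_position();Q=(P-T[:3,3])@T[:3,:3]
m=(abs(Q[...,0])<.03)&(abs(Q[...,1])<.03)
for lo in np.arange(.03,.15,.01):
    a=Q[m&(Q[...,2]>lo)&(Q[...,2]<lo+.01)]; 
    if len(a): print(round(lo,3),len(a),a.min(0).round(4),a.max(0).round(4),a.mean(0).round(4))
cv2.imwrite('pics/w5.png',p[:,:,::-1]);print(robot.read_t())
E
```

```text
[-1.34875945 -0.87551716  0.27360438]
w 0.25123898439096093 29.9955216050148 [-0.78536362 -0.56080269  0.44846769]
[-0.35070261 -0.04725087 -1.82896454]
[ 0.69281514 -0.26525248 -1.38165099]
0.07 4 [0.0033 0.0012 0.0778] [0.004  0.0035 0.08  ] [0.0036 0.0023 0.0791]
0.08 27 [ 0.0016 -0.0004  0.0803] [0.004  0.0051 0.0895] [0.0031 0.0022 0.0853]
0.09 24 [ 0.001  -0.0005  0.0903] [0.0041 0.0052 0.0988] [0.0031 0.0022 0.0946]
0.1 24 [ 0.0019 -0.0005  0.1003] [0.0041 0.0045 0.1097] [0.0033 0.002  0.1047]
0.11 70 [-0.0015 -0.018   0.1101] [0.0041 0.0046 0.1199] [ 0.002  -0.0099  0.1156]
0.12 102 [-0.0014 -0.0147  0.12  ] [0.0042 0.0046 0.1253] [ 0.002  -0.0056  0.1224]
8.8417
```

View pics/w5.png

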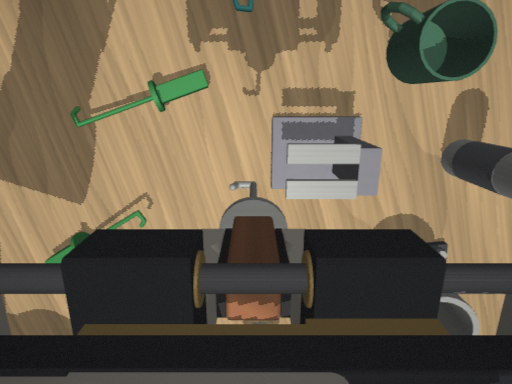

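The picture shows the hook held upright, with its shank at (253,190) and foot pointing left to (235,185). Next: hover over the stub and see the bail and hook together.

```bash
python3 - <<'E'
from h import *
a=-53.2;R=down(a);n=np.array([np.cos(np.radians(a+90)),np.sin(np.radians(a+90))]);b=np.array([.636,.0877])
robot.servo_line([.50,.29,.33],down(60),.25)
s=b-.027*n
robot.goto([*s,.30],R)
c,p,d=snap('hover');P=cloud(c,d);pos=robot.read_position();Rt=robot.read_tcp_rot();Q=(P-pos)@Rt
print(pos,Rt[:,0])
def st(m,t):
    q=Q[m]; print(t,len(q),q.min(0).round(4),q.max(0).round(4),q.mean(0).round(4))
near=(abs(Q[...,0])<.03)&(abs(Q[...,1])<.03)
st(near&(Q[...,2]>.07)&(Q[...,2]<.108),'shank');st(near&(Q[...,2]>.112)&(Q[...,2]<.14),'foot')
r=np.hypot(P[...,0]-.6235,P[...,1]-.0782)
for lo in np.arange(.044,.08,.004): 
    m=(r<.036)&(P[...,2]>lo)&(P[...,2]<lo+.004)
    if m.any(): st(m,round(lo,3))
print(np.nanmax(P[...,2][(r<.036)&(P[...,2]<.1)]),robot.read_t())
m=abs(P[...,2]-.125)<.003;m&=(r<.06);print('mouth',cv2.minEnclosingCircle(Q[m][:,:2].astype(np.float32)))
u,v=map(int,proj(c,[*b,.07]));cv2.imwrite('pics/w6.png',cv2.resize(p[v-70:v+80,u-100:u+100,::-1],None,fx=4,fy=4,interpolation=cv2.INTER_CUBIC))
E
```

```text
[0.61417212 0.07237003 0.29985478] [ 6.00949507e-01 -7.99286968e-01 -1.80561499e-04]
shank 74 [ 0.002  -0.0036  0.0782] [0.0048 0.0022 0.1079] [ 0.0037 -0.0007  0.0933]
foot 171 [-0.001 -0.021  0.113] [0.0048 0.0016 0.1265] [ 0.0026 -0.0105  0.1209]
0.044 65 [-0.0205 -0.0162  0.252 ] [ 0.0222 -0.0061  0.2558] [ 0.0029 -0.0096  0.2541]
0.048 19 [-0.0193 -0.0176  0.2479] [ 0.0214 -0.0123  0.2514] [ 2.000e-04 -1.380e-02  2.497e-01]
0.052 17 [-0.0197 -0.0183  0.2446] [ 0.0221 -0.0147  0.2479] [ 0.0045 -0.0158  0.246 ]
0.056 21 [-0.0184 -0.0211  0.2399] [ 0.0215 -0.0158  0.2438] [ 0.0007 -0.0182  0.2418]
0.06 21 [-0.0203 -0.0239  0.2359] [ 0.022  -0.0185  0.2398] [ 0.0023 -0.0207  0.2378]
0.064 22 [-0.0201 -0.0273  0.2319] [ 0.0213 -0.0208  0.2356] [ 0.0027 -0.0231  0.2335]
0.068 39 [-0.0198 -0.0311  0.228 ] [ 0.0216 -0.023   0.2316] [ 0.0041 -0.0258  0.2297]
0.072 129 [-0.0153 -0.0311  0.224 ] [ 0.0185 -0.0252  0.2278] [ 0.0012 -0.0283  0.2258]
0.076 1 [ 0.0074 -0.0281  0.2236] [ 0.0074 -0.0281  0.2236] [ 0.0074 -0.0281  0.2236]
0.07629456880354496 10.6667
mouth ((0.0006970800459384918, -0.011033480986952782), 0.05284727364778519)
```

View pics/w6.png

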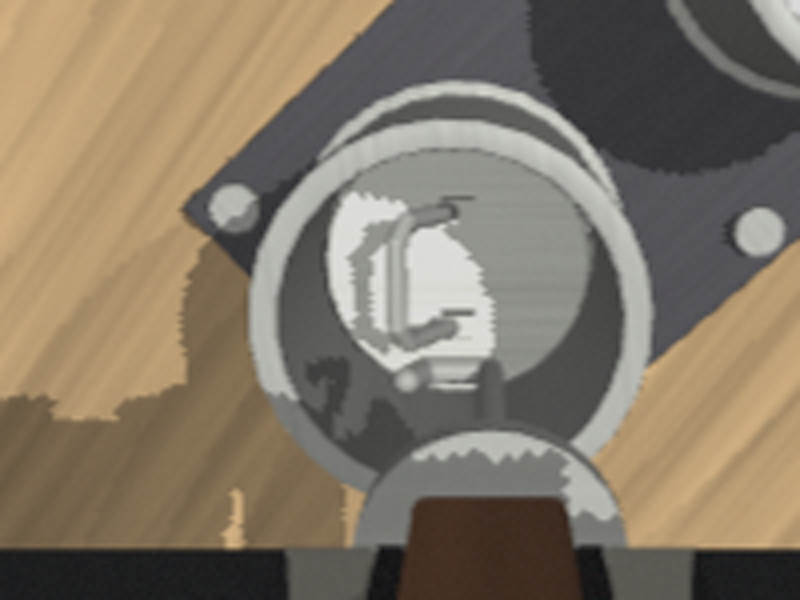

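w6: the bail bar is at (397,280), the tip at (405,380) and the shank at (490,385). They are well aligned, with the bar about 27.5 mm ahead of the shank. Next: descend, slide under, lift.

```bash
python3 - <<'E'
from h import *
n=np.array([np.cos(np.radians(36.8)),np.sin(np.radians(36.8))]);s=robot.read_position()[:2]-.002*n
f=lambda:print(robot.read_force().round(2),robot.read_position().round(4),round(robot.read_t(),2))
robot.servo_line([*s,.30],speed=.05);f()
robot.servo_line([*s,.195],speed=.12);f()
robot.servo_line([*s,.169],speed=.05);f()
s2=s+.0205*n;robot.servo_line([*s2,.169],speed=.05);f()
robot.servo_line([*s2,.188],speed=.05);f()
s3=s2-.0155*n;robot.servo_line([*s3,.197],speed=.04);f()
robot.servo_line([*s3,.207],speed=.04);robot.dwell(.2);f()
c,p,d=snap('lift1');cv2.imwrite('pics/w7.png',p[:,:,::-1])
E
```

```text
[-0.1  -0.44 -1.59] [0.6124 0.0716 0.3002] 10.92
[ 0.23  0.17 -0.49] [0.6132 0.0713 0.1959] 11.94
[-0.37 -0.08 -1.39] [0.6127 0.0712 0.1689] 12.61
[ 0.74 -0.2  -0.93] [0.629  0.0836 0.1687] 13.17
[ 0.14  0.02 -0.83] [0.629  0.0835 0.1884] 13.7
[-0.16 -0.17 -3.44] [0.6163 0.074  0.1969] 14.3
[-0.42  0.35 -4.44] [0.6164 0.0742 0.2068] 14.9
```

View pics/w7.png

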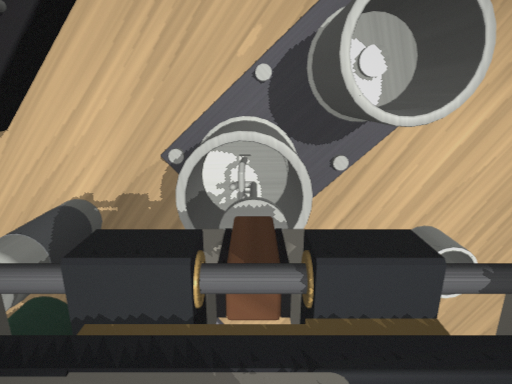

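w7: the bar is seated in the hook at (243,180), and the added load is about 3 N. Now lift it out and carry it over.

```bash
python3 - <<'E'
from h import *
f=lambda:print(robot.read_force().round(2),robot.read_position().round(4),round(robot.read_t(),2))
p0=robot.read_position();R=down(-53.2)
robot.servo_line([p0[0],p0[1],.27],speed=.06);f()
robot.servo_line([p0[0],p0[1],.365],speed=.1);robot.dwell(.4);f()
n=np.array([.80,.60]);t=np.array([.527,-.368])-.009*n
print(robot.ik([*t,.365],R))
robot.servo_line([*t,.365],speed=.12);robot.dwell(.5);f()
c,p,d=snap('tray1');P=cloud(c,d);m=(abs(P[...,2]-.032)<.004)&(P[...,1]<-.22);print(m.sum())
print(cv2.minAreaRect(P[m][:,:2].astype(np.float32)))
m=(P[...,2]>.165)&(P[...,2]<.25)&(np.hypot(P[...,0]-.527,P[...,1]+.368)<.06)
q=P[m];print('plug',len(q),q.min(0),q.max(0),q.mean(0))
cv2.imwrite('pics/w8.png',p[:,:,::-1])
pt,dt=robot.grab_frame('top');c=cam('top');P=cloud(c,dt)
m=(abs(P[...,2]-.032)<.005)&(P[...,1]<-.24)&(P[...,1]>-.5)&(P[...,0]>.4)&(P[...,0]<.65);print(cv2.minAreaRect(P[m][:,:2].astype(np.float32)))
E
```

```text
[ 0.1  -0.15 -4.39] [0.6162 0.0741 0.2694] 16.15
[ 0.31  0.26 -3.83] [0.6164 0.0741 0.3648] 17.65
[-18.25329431  14.30241352   9.51239042   0.         -85.2099769
  55.05329431]
[ 0.1  -0.99 -4.53] [ 0.5198 -0.3734  0.365 ] 22.12
1536
((0.6063306331634521, -0.3784030079841614), (0.5280575752258301, 0.29014456272125244), 36.73721694946289)
plug 5023 [ 0.48669355 -0.41125062  0.18253192] [ 0.57308809 -0.32581217  0.24995335] [ 0.53467363 -0.37390596  0.20707678]
((0.5336533188819885, -0.39829128980636597), (0.17036400735378265, 0.11334393173456192), 9.374101638793945)
```

View pics/w8.png

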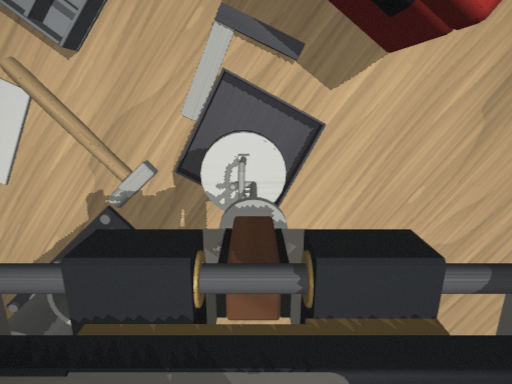

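w8: the plug hangs level over the tray. The tray's rim corners are at (222,70), (325,125) and (177,170). Now centre over it and lower.

```bash
python3 - <<'E'
from h import *
c=cam('wrist');L,Rr=ray(c,177,170,.032),ray(c,325,125,.032);t=(L+Rr)[:2]/2;print(L,Rr,t,np.linalg.norm(L-Rr))
z=np.load('pics/tray1.npz');P=cloud(c,z['d']);m=(P[...,2]>.19)&(P[...,2]<.216)&(np.hypot(P[...,0]-.53,P[...,1]+.3685)<.04);q=P[m]
k=np.linalg.lstsq(np.c_[q[:,:2],np.ones(len(q))],q[:,2],rcond=None)[0];print('slope',k[:2],np.median(q[:,2]))
v=np.array([.530,-.3685]);pos=robot.read_position();s=pos[:2]+np.clip(t-v,-.03,.03)
f=lambda:print(robot.read_force().round(2),robot.read_position().round(4),round(robot.read_t(),2))
robot.servo_line([*s,.365],speed=.08);robot.servo_line([*s,.215],speed=.08);robot.dwell(.3);f()
zz=.215
while zz>.172:
    zz-=.003;robot.servo_line([*s,zz],speed=.03);fz=np.mean([robot.read_force()[2] for _ in range(1)]);print(round(zz,3),round(fz,2),end='; ')
f()
E
```

```text
[ 0.59530832 -0.27836071  0.032     ] [ 0.45818031 -0.4652182   0.032     ] [ 0.52674431 -0.37178946] 0.23177535068498276
slope [0.07182585 0.02196671] 0.20446085998819324
[-0.28 -0.01 -4.55] [ 0.5166 -0.3767  0.2151] 24.79
0.212 -4.18; 0.209 -4.55; 0.206 -4.67; 0.203 -4.08; 0.2 -5.1; 0.197 -4.36; 0.194 -4.0; 0.191 -4.43; 0.188 -3.52; 0.185 -2.44; 0.182 -1.06; 0.179 -1.36; 0.176 -1.21; 0.173 -1.32; 0.17 -2.27; [ 0.27  1.23 -2.27] [ 0.5164 -0.3766  0.1697] 28.54
```

```bash
python3 - <<'E'
from h import *
f=lambda:print(robot.read_force().round(2),robot.read_position().round(4),round(robot.read_t(),2))
n=np.array([.80,.60]);s=robot.read_position()[:2]
robot.servo_line([*s,.1685],speed=.03);f()
for k in (.01,.02,.03):
    robot.servo_line([*(s-k*n),.1685],speed=.04);f()
robot.servo_line([*(s-.03*n),.20],speed=.04);f()
robot.servo_line([*(s-.03*n),.30],speed=.12);f()
c,p,d=snap('tray2');P=cloud(c,d);m=(abs(P[...,2]-.028)<.004)&(np.hypot(P[...,0]-.527,P[...,1]+.37)<.06)
q=P[m];k=np.linalg.lstsq(np.c_[q[:,:2],np.ones(len(q))],q[:,2],rcond=None)[0];print(len(q),cv2.minEnclosingCircle(q[:,:2].astype(np.float32)),k[:2])
cv2.imwrite('pics/w9.png',p[:,:,::-1])
E
```

```text
[ 1.26  0.41 -0.27] [ 0.5163 -0.3766  0.1684] 28.79
[-0.44  0.08 -2.74] [ 0.5081 -0.3829  0.1686] 29.19
[-0.46  0.16 -1.9 ] [ 0.5002 -0.3888  0.1686] 29.59
[ 0.29 -1.09 -1.75] [ 0.4922 -0.3948  0.1686] 29.99
[ 0.59 -0.26 -1.21] [ 0.4922 -0.3945  0.1997] 30.93
[ 0.16 -0.78 -1.41] [ 0.492  -0.3943  0.299 ] 31.92
2982 ((0.5267813801765442, -0.3713582158088684), 0.04293840751051903) [6.94568071e-05 6.52955344e-04]
```

View pics/w9.png

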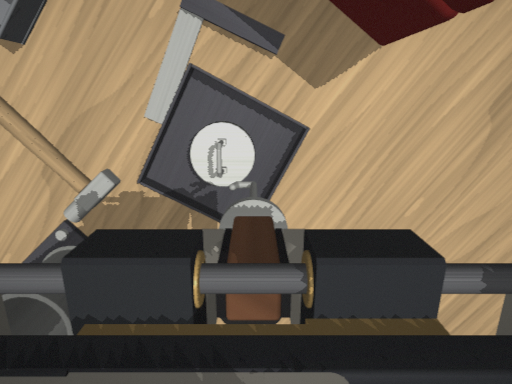

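w9: the plug is flat and centred at (222,153), off the hook. Returning the hook.

```bash
python3 - <<'E'
from h import *
f=lambda:print(robot.read_force().round(2),robot.read_position().round(4),round(robot.read_t(),2))
R=down(74);H=np.array([.529,.3145]);sx=np.array([np.cos(np.radians(-16)),np.sin(np.radians(-16))])
p=robot.read_position();robot.servo_line([p[0],p[1],.36],speed=.2)
robot.goto([*(H-.075*sx),.36],R);robot.servo_line([*(H-.075*sx),.30],speed=.15);robot.dwell(.2);f()
c,p,d=snap('hand2');P=cloud(c,d);Q=(P-robot.read_position())@robot.read_tcp_rot()
m=(abs(Q[...,0])<.03)&(abs(Q[...,1])<.03)
for lo,hi in((.07,.085),(.085,.095),(.095,.108),(.112,.14)):
    a=Q[m&(Q[...,2]>lo)&(Q[...,2]<hi)]; print(lo,len(a),a.min(0).round(4),a.max(0).round(4),a.mean(0).round(4))
E
```

```text
[-1.07  0.32 -0.51] [0.4573 0.3355 0.3012] 35.75
0.07 15 [ 0.0018 -0.0006  0.0785] [0.0036 0.0041 0.0847] [0.0031 0.0019 0.0819]
0.085 29 [ 0.0009 -0.0006  0.0852] [0.0037 0.005  0.0948] [0.0027 0.0022 0.0902]
0.095 29 [ 0.0014 -0.0007  0.0954] [0.0036 0.0043 0.1079] [0.0029 0.0018 0.1015]
0.112 168 [-0.0019 -0.0181  0.1124] [0.0037 0.0044 0.126 ] [ 0.0016 -0.0079  0.1204]
```

```bash
python3 - <<'E'
from h import *
f=lambda:print(robot.read_force().round(2),robot.read_position().round(4),round(robot.read_t(),2))
H=np.array([.529,.3145]);sx=np.array([np.cos(np.radians(-16)),np.sin(np.radians(-16))])
robot.servo_line([*(H-.075*sx),.165],speed=.15);f()
E=H+.005*sx
robot.servo_line([*E,.165],speed=.08);f()
z=.165
while z>.1465:
    z-=.0025 if z>.151 else .001;robot.servo_line([*E,z],speed=.03);fz=robot.read_force()[2];print(round(z,4),round(fz,2),end='; ')
    if fz>3:break
f()
robot.move_gripper(1.);robot.dwell(.3);f();print(robot.read_grip_width())
robot.servo_line([*E,.30],speed=.12)
robot.servo_line([.40,.30,.36],speed=.25)
robot.goto([0.455,0.335,.38],down(-16));robot.dwell(.2)
c,p,d=snap('stand2');P=cloud(c,d);hsv=cv2.cvtColor(p,cv2.COLOR_RGB2HSV)
m=(hsv[...,0]<14)&(hsv[...,1]>110)&(p[...,0]>70)&(P[...,2]>.185)&(P[...,2]<.21)&(np.hypot(P[...,0]-.53,P[...,1]-.314)<.05)
v,u=np.nonzero(m);r=cv2.minAreaRect(np.c_[u,v].astype(np.float32));print(r,ray(c,*r[0],.195),np.median(P[m],0),robot.read_t())
cv2.imwrite('pics/w10.png',cv2.resize(p[0:200,130:380,::-1],None,fx=3,fy=3,interpolation=cv2.INTER_CUBIC))
E
```

```text
[-0.54 -0.46 -1.05] [0.4574 0.3356 0.1659] 36.85
[ 0.39 -0.26 -1.58] [0.5335 0.3132 0.165 ] 38.0
0.1625 -2.08; 0.16 -1.57; 0.1575 -2.01; 0.155 -1.17; 0.1525 -1.47; 0.15 -0.94; 0.149 -1.57; 0.148 -1.61; 0.147 4.9; [-3.06 -0.26  4.9 ] [0.5338 0.3132 0.1479] 40.25
[-0.57  0.7  -0.5 ] [0.5338 0.3132 0.147 ] 41.73
1.000633288277284
((252.5, 89.5), (21.0, 19.0), 90.0) [0.5356946  0.31256909 0.195     ] [0.53577881 0.31256333 0.19425628] 45.5
```

View pics/w10.png

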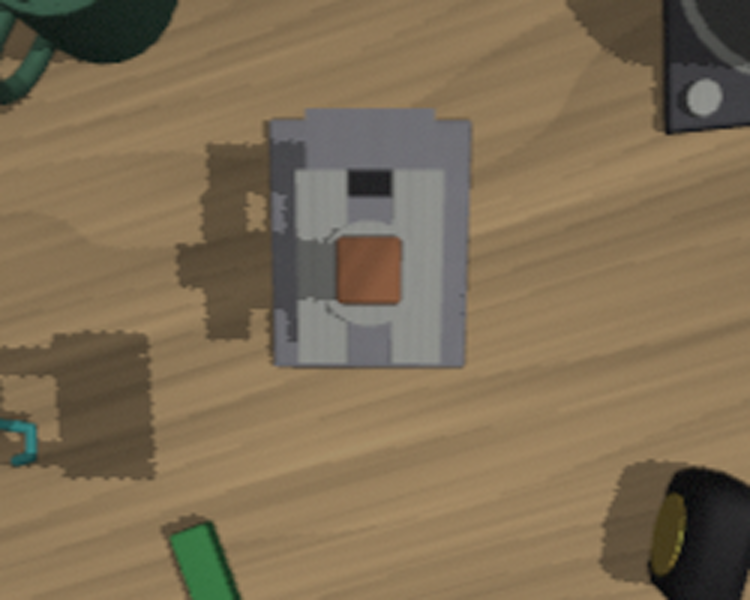

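w10: the hook hangs upright and centred in the slot, with the handle at (369,270) and the collar on the prongs.

```bash
python3 -c "
from rig import robot
print(robot.job_done())"
```

```text
the job is handed in; nothing more can be done
None
```

I handed the job in at about 45 s of robot time: the last pictures show the plug flat and centred in the tray and the hook hanging upright in its stand, with the collar on the prongs; the rig gave no verdict.

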